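# Nip up the sloping glue press with its key

## Task

Take the red-handled key from its wooden stand and put it into the steel collar of the sloping green glue press; press lightly while turning it until its blade drops into the hidden slot. Then turn it clockwise until the pad just touches the wood being glued, and on by an eighth of a turn (45 degrees) from there. Let go and leave the key standing fully home in the collar; leave the other things on the desk where they are.

Things in the scene. Friction and masses are not known exactly. Their poses are not given: they have to be found in the camera images.
- key_grip (a point): Grip point in the middle of the loose key's red handle, a flat plate 64 mm wide (this point's x), 14 mm thick (y, grip across this) and 42 mm high (from 23 mm below this point to 19 mm above it). z points up along the key's axis. The key stands upright in its stand at the start.
- key: The loose key, 0.11 to 0.18 kg. Origin at the lower end of its blade, z along the key up to the handle. From the origin up: flat blade to 14 mm (18 mm wide along x, 6 mm thick along y), round shank of 19 mm diameter to 64 mm, flange of 32 mm diameter to 70 mm, red plate (in the blade's plane) 73 to 115 mm, grip point at 96 mm. Same after a half turn.
- key_tip (a point): The lower end of the key's blade, on the key's axis, 96 mm below key_grip; axes as key_grip.
- key_stand: Fixed round wooden stand: foot 72 mm across and 10 mm high, tube 33 mm across up to 76 mm above the desk, bore 21 mm. Origin at the centre of its underside. The key's shank hangs in the bore, its flange resting on the tube's top: lift the key straight up by 66 mm or more to clear it.
- socket_mouth (a point): Mouth centre of the press's steel collar (outside 42 mm, bore 22 mm, flared to 27 mm at the mouth: the shank has 1.5 mm all round), 160 mm above the desk. z points out of the collar along the screw's axis, which leans 30 degrees from vertical towards the robot's side of the press; x points up the slope, away from the robot. Hold the key along this axis.
- slot_face (a point): Centre of the screw's slotted end, hidden in the bore 26 mm below the mouth; axes as socket_mouth. A blade out of line with the slot stops here; in line it drops 14 mm further, until the shank sits on this face. The slot is 22 x 8.6 mm, 18 mm deep; its direction is unknown, within 0.7 rad either way of this point's y axis (not shown by the point). The blade fits within about 0.13 rad.
- pad (a joint): Compression (m) of the press's sprung pad on the wood: 0 while clear of it. Clockwise screw turn (seen from the handle) lowers the pad 5 mm per rad. Touch comes after a hidden 0.25 to 0.55 rad of screw turn from the start; from touch on the value grows 5 mm per rad, 3.9 mm for an eighth of a turn. The pad's spring is preloaded: touch is felt as a step in torque.
- press: Fixed glue press: green frame 136 mm wide (y), foot 150 mm deep (x, away from the robot), bridge with the collar, its highest part. Origin at the centre of the foot's underside. Turning the screw takes under 0.1 N m before touch; at touch that steps up by over 0.1 N m, also felt when holding still, to about 0.35 N m in the end. A push of 5 to 12 N on its end does not turn it; it stays where left. Blade play in the slot: up to 0.4 rad in all.
- glue_pot: Bystander: glue pot 47 mm across, 70 mm high, blue lid, loose on the desk; origin at the centre of its underside.
- pliers: Bystander: red-handled pliers 148 x 41 x 11 mm lying in front of the press; origin under its middle.
Mind the look-alikes: they are no part of the job. Leave any black, blue or orange look-alike of the key alone.

How it is judged:
On the way, in this order (a step that is already met when the one before it is completed fails the run):
1. the key's blade has dropped into the slot, fully home in the collar, before the pad is brought down (z of key_tip in the frame of socket_mouth between -0.046 and -0.036 m and angle between the z axis of key_tip and the z axis of socket_mouth, either way round below 0.25 rad and distance between key_tip and slot_face below 0.019 m and value of joint pad below 0.0008 m), for 0.1 s.
2. the screw is turned with the key until the pad presses on the wood (z of key_tip in the frame of socket_mouth between -0.046 and -0.036 m and angle between the z axis of key_tip and the z axis of socket_mouth, either way round below 0.25 rad and distance between key_tip and slot_face below 0.019 m and value of joint pad above 0.0015 m), for 0.1 s.
At the end, for the whole second after the job is handed in: The key stands at rest in the collar with its blade fully in the slot (key_tip 36 to 46 mm below the mouth, within 0.25 rad of the collar's axis and 19 mm of slot_face), and the pad is compressed by 2.4 to 5.6 mm, that is by 28 to 64 degrees of screw turn after touch (z of key_tip in the frame of socket_mouth between -0.046 and -0.036 m and angle between the z axis of key_tip and the z axis of socket_mouth, either way round below 0.25 rad and distance between key_tip and slot_face below 0.019 m and value of joint pad between 0.0024 and 0.0056 m and linear speed of key below 0.02 m/s).
It fails at once if a bystander (glue pot or pliers) is pushed more than 30 mm (distance of any of glue_pot, pliers from where it was at the start of the episode above 0.03 m).
It fails at once if the press is overtightened: the pad compressed by more than 8 mm (value of joint pad above 0.008 m).
It also fails if it takes over 67 s, if anything falls off the work surface, if the arm or the gripper's body presses on something with over 40 N, if the wrist force passes 120 N, or if a joint passes its speed limit or range.

## Robot

A 7-joint arm with a two-finger parallel gripper is mounted at the origin on a cart in front of the work surface, level with it; the furniture and walls round the work are solid. World frame = base frame: x ahead of the robot, y to its left, z up, the work surface at z = 0. Lengths are in m, angles in rad, forces in N, time in s.
With the tool pointing down it reaches from about 0.425 to 0.925 m from the base axis. Payload 6.8 kg.
Tool frame: the origin (TCP) lies midway between the tips of the shut fingers; the grasp point (between the pads) lies 19 mm behind it; z points along the fingers, y is the line along which they close (so a half turn about z gives the same grasp; the last joint's range is limited). The gripper opens to 85 mm and grips with 20 to 120 N. Pads are 22 mm wide; open, the fingers measure 114 mm over their backs; the gripper's body (76 mm by 85 mm) begins 54 mm behind the grasp point. The pads swing forward as they close: fully open they stand 13 mm farther back than shut.
Start: joints at [-1.256, 0.477, 0.022, 1.555, -0.011, 1.109, -0.083], TCP at [0.277, 0.616, 0.231] pointing down, gripper open.
Joint ranges: [-2.96, 2.96], [-0.34, 2.1], [-1.41, 1.46], [0.24, 2.44], [-1.37, 4.51], [0.17, 1.92], [-2.96, 2.96]. Speed limits (rad/s): [2.39, 2.39, 3.14, 3.14, 3.14, 3.14, 3.14].

## Interface

Orientations are given as a unit quaternion [w, x, y, z].
In Python, from station import * gives the robot as it stands.
- The arm moves only by the shell command python3 -m creep 'ROWS' [FORCE]. ROWS is JSON, a list of rows, each a list of 7 numbers: the gripper command: -1 is shut, 1 is fully open, values between are in proportion, then the shift along the world's x, y, z in mm, then the turn, a rotation vector about the world's x, y, z in rad. A call has 1 to 5 rows; each row shifts and turns the commanded pose from where the row before left it; what a row does not reach is not made up. A row lasts 1/8 s, in which the tool goes at most 62.5 mm and 10.7 degrees, less where a joint would pass 70% of its speed; a pose out of reach is approached as far as the arm can. A call is refused whole if a number of a shift passes 62.5 or a number of a turn 0.188, either way. A call with a gripper value outside its range is refused whole. The fingers move at their own pace and stop on an object; FORCE is the grip in N (left out, the last holds). Time passes only in rows, so rows that do not move let the fingers close. It gives the time, the measured TCP pose, the force, the opening and the grip force at its end, in the units of the state.
- get_obs(): the state, without advancing time (a new reading comes with each control period).
- read_camera(name): name is "scene" or "top" or "wrist"; returns (picture, depth): 420x560x3 uint8, red, green, blue; 420x560 float32, m along the optical axis (not along the pixel's ray), 0 where there is no reading.
- camera_params(name): a dict with "intrinsics" (3x3 intrinsics, pixels), "cam_to_world" (4x4, takes a point from camera to world coordinates); the wrist camera has in their place "mount" (4x4, takes a point from camera to tool coordinates, whose origin is the TCP and whose axes are the flange's). Camera axes: x right, y up, looking along -z (the intrinsics and any distortion apply to the point x, -y, -z); pixel columns grow to the right and rows downward; lengths in m; the calibration is good to about 2 mm. The wrist camera is an equidistant fisheye: a pixel r from the principal point sees the ray r / f radians off the axis. A picture is of the moment at which its call begins: read the wrist's pose just before it. camera_params takes no time and is no camera call.
- hand_in(): hands the job in; it is judged then, once.
The state is a dict: "t": time; "q": joint angles; "joint_vel": joint speeds; "joint_torque": joint torques, N m; "eef_pos": TCP position; "tool_rot": TCP orientation; "contact_force": force on the tool from outside, world axes, zero at the start; "torque": the same for the moment, N m; "gripper_width": opening from 0.0 (shut) to 1.0 (fully open); "grasp_force": force on a finger pad.
Only numpy, scipy, OpenCV 4.12 (cv2) and the standard library are available. Lean on these libraries where they do the work, as an engineer would, in place of code of your own. Each camera call takes 0.05 s, during which the arm holds its last target. There are 200 camera calls.

## Working session

There is one attempt and no reset: what is moved stays moved. The work goes in short steps, Python scripts to look and compute and a shell command to move; the robot and the scene stay as the last step left them, time stands still between calls to the robot, and variables do not carry over. Pictures are saved under pics/ and viewed, at most 10 in all, crops included, and the job is handed in when it is done.

```bash
mkdir -p pics; ls
cat > h.py <<'E'
from station import *
import numpy as np, cv2
from scipy.spatial.transform import Rotation as R
def cloud(name):
    img,d=read_camera(name); p=camera_params(name); K=np.array(p["intrinsics"]); T=np.array(p["cam_to_world"])
    v,u=np.mgrid[:420,:560]; x=(u-K[0,2])/K[0,0]*d; y=(v-K[1,2])/K[1,1]*d
    P=np.stack([x,-y,-d],-1)@T[:3,:3].T+T[:3,3]; P[d==0]=np.nan
    return img,P
E
python3 - <<'E'
from h import *
for n in("scene","top"):
    i,P=cloud(n); np.savez(n,i=i,P=P); cv2.imwrite(f"pics/{n}0.png",i[...,::-1]); print(camera_params(n))
o=get_obs(); print(o)
E
```

```text
pics
{'intrinsics': array([[399.29777561,   0.        , 285.19801923],
       [  0.        , 399.29777561, 208.08354138],
       [  0.        ,   0.        ,   1.        ]]), 'cam_to_world': array([[ 0.66503115,  0.48227576, -0.5702137 , -0.02372254],
       [-0.74652254,  0.40790427, -0.52565977, -0.4787436 ],
       [-0.02092036,  0.77525751,  0.63129877,  0.74097387],
       [ 0.        ,  0.        ,  0.        ,  1.        ]])}
{'intrinsics': array([[441.25963233,   0.        , 270.55373813],
       [  0.        , 441.25963233, 214.83918619],
       [  0.        ,   0.        ,   1.        ]]), 'cam_to_world': array([[-0.01061117,  0.98516709, -0.17126941,  0.33638946],
       [-0.99978958, -0.01345984, -0.01548004,  0.01064746],
       [-0.01755569,  0.17106911,  0.98510261,  1.22300825],
       [ 0.        ,  0.        ,  0.        ,  1.        ]])}
{'t': 0.1, 'q': array([-1.25610405,  0.47773001,  0.02235503,  1.55636508, -0.01147555,
        1.10930171, -0.08305629]), 'joint_vel': array([-0.00025075, -0.00241739,  0.00172417, -0.00321502, -0.00106707,
        0.00015495,  0.00060983]), 'joint_torque': array([ 4.11379311e-03, -5.97761142e+01,  1.61363594e+00, -2.81955421e+01,
        1.28462017e-02,  5.03115487e-03,  4.84953466e-05]), 'eef_pos': array([0.27676018, 0.61505861, 0.23040948]), 'tool_rot': array([-1.01794312e-04,  2.09794037e-01,  9.77745243e-01, -8.31685580e-04]), 'contact_force': array([ 0.26228681,  0.14758542, -0.00705947]), 'torque': array([ 0.00855262,  0.00689857, -0.00595393]), 'grasp_force': 0.0, 'gripper_width': 0.9991315346822104}
```

View pics/scene0.png

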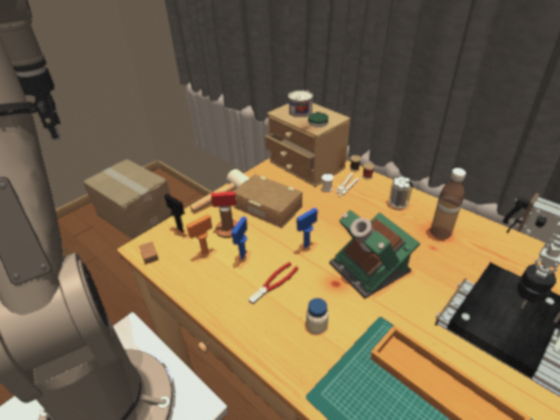

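View pics/top0.png

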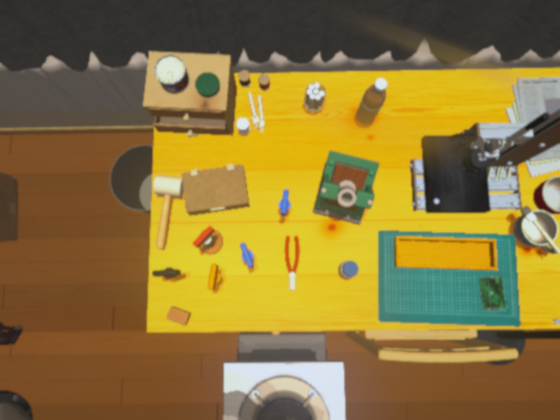

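The red key is at top (206,240) and scene (224,205), with a black, an orange and two blue look-alikes round it. The press collar is at top (347,195) and scene (362,230).

Run:
```python
from h import *
for n,(k,c) in dict(scene=((190,180,250,240),(335,205,395,262)),top=((185,220,230,265),(318,170,378,220))).items():
    z=np.load(n+".npz"); i,P=z['i'],z['P']; h=cv2.cvtColor(i,cv2.COLOR_RGB2HSV)
    a,b,cc,d=k; H=h[b:d,a:cc].reshape(-1,3).astype(int); Q=P[b:d,a:cc].reshape(-1,3)
    m=((H[:,0]<6)|(H[:,0]>174))&(H[:,1]>150)&(H[:,2]>70)&(Q[:,2]>.06); q=Q[m]
    print(n,"red",m.sum(),np.median(q,0),np.percentile(q,[2,98],0).round(3).tolist())
    r=cv2.minAreaRect((q[:,:2]*1000).astype(np.float32)); print(r)
    t=q[q[:,2]>q[:,2].max()-.012]; w,V=np.linalg.eigh(np.cov(t[:,:2].T)); print("top", t.mean(0), V[:,1])
    a,b,cc,d=c; H=h[b:d,a:cc].reshape(-1,3).astype(int); Q=P[b:d,a:cc].reshape(-1,3)
    m=(H[:,1]<90)&(Q[:,2]>.1); q=Q[m]; print("collar",m.sum(),np.median(q,0),np.percentile(q,[2,98],0).round(3).tolist())
    # green frame foot orientation
    i2=i[b:d,a:cc]; big=cv2.resize(i2,None,fx=5,fy=5,interpolation=cv2.INTER_CUBIC)
    z2=Q[:,2].reshape(d-b,cc-a); 
    kk=cv2.resize(i[k[1]-5:k[3]+5,k[0]-5:k[2]+5],(300,300),interpolation=cv2.INTER_CUBIC); big=cv2.resize(big,(300,300))
    cv2.imwrite(f"pics/{n}1.png",np.hstack([kk,big])[...,::-1])
    # press foot outline via green mask
    m=(h[...,0]>45)&(h[...,0]<95)&(h[...,1]>60)
    m[:,:300]=0;m[:,420 if n=="scene" else 385:]=0;m[:140]=0; m[300 if n=="scene" else 226:]=0
    g=P[m]; g=g[np.isfinite(g).all(1)]; r=cv2.minAreaRect((g[:,:2]*1000).astype(np.float32)); print("green",len(g),r)
a=cv2.imread("pics/scene1.png");b=cv2.imread("pics/top1.png");cv2.imwrite("pics/c1.png",np.vstack([a,b]))
```

```text
scene red 299 [0.46993015 0.19283482 0.11328033] [[0.449, 0.172, 0.092], [0.491, 0.214, 0.127]]
((472.4495849609375, 196.072998046875), (18.558576583862305, 59.86709213256836), 47.92568588256836)
top [0.47167985 0.19352203 0.12305006] [-0.70831376  0.70589774]
collar 1148 [ 0.56218118 -0.18213552  0.14499545] [[0.539, -0.236, 0.106], [0.593, -0.107, 0.167]]
green 1927 ((611.6723022460938, -179.3729248046875), (133.26654052734375, 140.677734375), 74.27447509765625)
  return _methods._mean(a, axis=axis, dtype=dtype,
  ret = um.true_divide(
Traceback (most recent call last):
IndexError: index -1 is out of bounds for axis 0 with size 0
```

Run:
```python
from h import *
z=np.load("top.npz");i,P=z['i'],z['P']
h=cv2.cvtColor(i,cv2.COLOR_RGB2HSV)
for u,v in((206,240),(204,236),(212,233),(347,195),(353,190),(250,220),(290,275)): print(u,v,P[v,u].round(4),h[v,u])
a=cv2.resize(i[215:265,185:235],(380,380),interpolation=cv2.INTER_CUBIC);b=cv2.resize(i[150:226,310:386],(380,380),interpolation=cv2.INTER_CUBIC)
s=np.load("scene.npz")['i']; c=cv2.resize(s[200:270,330:400],(380,380),interpolation=cv2.INTER_CUBIC)
cv2.imwrite("pics/c1.png",np.hstack([b,c])[...,::-1])
H=h[225:255,190:225].reshape(-1,3).astype(int);Q=P[225:255,190:225].reshape(-1,3)
m=((H[:,0]<8)|(H[:,0]>172))&(H[:,1]>120)
q=Q[m]; q=q[np.isfinite(q).all(1)];print(len(q),q.mean(0) if len(q) else 0, np.percentile(q,[2,50,98],0).round(3).tolist())
q=q[q[:,2]>.1]; r=cv2.minAreaRect((q[:,:2]*1000).astype(np.float32)); print(len(q),r)
```

```text
206 240 [0.4692 0.1957 0.0928] [ 18  68 153]
204 236 [0.4752 0.195  0.1287] [  7 209 218]
212 233 [0.4873 0.1805 0.0926] [ 15 190 162]
347 195 [ 0.5842 -0.1729  0.0863] [17 58 93]
353 190 [ 0.582  -0.1774  0.1535] [ 15  49 161]
250 220 [0.534  0.0874 0.0069] [ 24 212 226]
290 275 [ 0.3803 -0.0215  0.0084] [ 35  27 226]
53 [0.47591152 0.19790614 0.12765701] [[0.457, 0.181, 0.124], [0.478, 0.198, 0.127], [0.493, 0.215, 0.131]]
53 ((474.89239501953125, 198.56190490722656), (6.865546226501465, 50.97968292236328), 47.92265319824219)
```

View pics/c1.png

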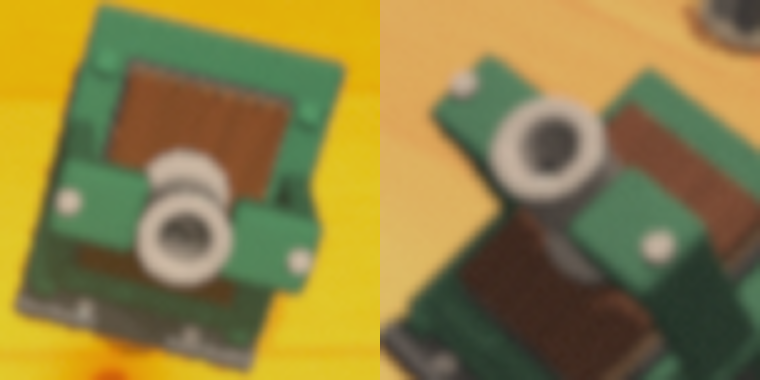

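Run:
```python
from h import *
def ray(n,u,v):
    p=camera_params(n);K=np.array(p["intrinsics"]);T=np.array(p["cam_to_world"])
    d=T[:3,:3]@np.array([(u-K[0,2])/K[0,0],-(v-K[1,2])/K[1,1],-1]);return T[:3,3],d/np.linalg.norm(d)
def at(n,u,v,z): o,d=ray(n,u,v); return o+d*(z-o[2])/d[2]
def tri(a,b):
    (o1,d1),(o2,d2)=ray("top",*a),ray("scene",*b)
    s=np.linalg.lstsq(np.stack([d1,-d2],1),o2-o1,rcond=None)[0]; p,q=o1+s[0]*d1,o2+s[1]*d2; return (p+q)/2,np.linalg.norm(p-q)
t=lambda x,y:(310+x/5-.4,150+y/5-.4); s=lambda x,y:(330+(x-380)*70/380-.4,200+y*70/380-.4)
c=tri(t(185,237),s(547,148));print("mouth",c, at("top",*t(185,237),.16),at("scene",*s(547,148),.16))
a=tri(t(68,202),s(463,83));b=tri(t(300,262),s(657,246));print("screws",a,b)
d=a[0]-b[0];print("yaw",np.degrees(np.arctan2(-d[0],d[1])))
# front edge corners at foot
A=at("top",*t(15,310),.01);B=at("top",*t(250,370),.01);d=A-B;print(A,B,np.linalg.norm(d),np.degrees(np.arctan2(-d[0],d[1])))
for n in("scene","top"):
    P=np.load(n+".npz")['P'];h=cv2.cvtColor(np.load(n+".npz")['i'],cv2.COLOR_RGB2HSV)
    m=(np.linalg.norm(P-c[0],axis=-1)<.025)&(h[...,1]<100); q=P[m]
    # ring plane
    yaw=np.radians(-15);z=np.array([-.5*np.cos(yaw),-.5*np.sin(yaw),.866]); 
    e=q@z; e0=np.percentile(e,97); f=q[e>e0-.008]; f=f[e[e>e0-.008]>np.median(e)-.005]; print(n,len(q),e0,c[0]@z,f.mean(0))
    w,V=np.linalg.eigh(np.cov(f.T));print(V[:,0],np.sqrt(w))
    D=P[(abs(P[...,0]-.5)<.02)&(abs(P[...,1])<.1)];print("desk",np.nanmedian(D[:,2]))
```

```text
mouth (array([ 0.56360794, -0.16004203,  0.15520079]), np.float64(0.0014851944633743738)) [ 0.56310348 -0.15983789  0.16      ] [ 0.55813414 -0.16222371  0.16      ]
screws (array([ 0.5847748 , -0.10445516,  0.14534176]), np.float64(0.00044940266096006533)) (array([ 0.55255145, -0.21838016,  0.14543785]), np.float64(0.00047818638008358333))
yaw -15.793397504673335
[ 0.55484991 -0.08767824  0.01      ] [ 0.51927267 -0.21679475  0.01      ] 0.13392838736540502 -15.405207679830488
scene 312 -0.15175710761613143 -0.15850881071908804 [ 0.560302   -0.16104262  0.15835561]
[ 0.48908414 -0.1407646  -0.86080313] [0.00174591 0.0125223  0.01283908]
desk -0.0012872144182204392
top 248 -0.14984736430073312 -0.15850881071908804 [ 0.56246654 -0.15959241  0.1604255 ]
[-0.50884353  0.10873265  0.85396456] [0.00203337 0.01265872 0.01282912]
desk 0.000790390130719576
```

```bash
python3 -m creep '[[1,20,-42,-4,0,0,-0.032],[1,20,-42,-4,0,0,-0.032],[1,20,-42,-4,0,0,-0.032],[1,20,-42,-4,0,0,-0.032],[1,20,-42,-4,0,0,-0.032]]' 40; python3 -m creep '[[1,20,-42,-4,0,0,-0.032],[1,20,-42,-4,0,0,-0.032],[1,20,-42,-4,0,0,-0.032],[1,20,-42,-4,0,0,-0.032],[1,17,-40,-4,0,0,-0.032]]'; python3 -m creep '[[1,0,0,0,0,0,0],[1,0,0,0,0,0,0]]'
python3 - <<'E'
from h import *
o=get_obs();print(o['q'],o['eef_pos'],R.from_quat(o['tool_rot'],scalar_first=True).as_matrix())
i,d=read_camera("wrist");p=camera_params("wrist");print(p);np.savez("w",i=i,d=d);cv2.imwrite("pics/w0.png",i[...,::-1])
E
```

```text
t: 0.72
eef_pos: [0.3773, 0.4039, 0.2109]
tool_rot: [-0.0, 0.288, 0.958, -0.0]
contact_force: [0.8, 0.9, -0.2]
gripper_width: 1.001
grasp_force: 0.0
t: 1.35
eef_pos: [0.4743, 0.1959, 0.191]
tool_rot: [-0.0, 0.364, 0.932, -0.0]
contact_force: [-0.1, 0.4, -0.3]
gripper_width: 1.002
grasp_force: 0.0
t: 1.6
eef_pos: [0.4736, 0.198, 0.1911]
tool_rot: [-0.0, 0.363, 0.932, 0.0]
contact_force: [-0.6, 1.0, -0.4]
gripper_width: 1.002
grasp_force: 0.0
[-0.71691536  0.25921441  0.2358352   1.99274342 -0.07721982  0.89827868
  0.38776552] [0.47363458 0.19802932 0.19114937] [[-7.36760560e-01  6.76153557e-01 -4.94706646e-04]
 [ 6.76153526e-01  7.36760711e-01  2.53045860e-04]
 [ 5.35578279e-04 -1.48063433e-04 -9.99999846e-01]]
{'intrinsics': array([[325.1922621 ,   0.        , 279.14493553],
       [  0.        , 325.1922621 , 208.32769401],
       [  0.        ,   0.        ,   1.        ]]), 'mount': array([[ 2.54673400e-04,  9.57260056e-01,  2.89228491e-01,
         7.36067207e-02],
       [ 9.99999879e-01, -3.65237023e-04,  3.28299070e-04,
         9.10765744e-04],
       [ 4.19904540e-04,  2.89228373e-01, -9.57260034e-01,
        -1.42509717e-01],
       [ 0.00000000e+00,  0.00000000e+00,  0.00000000e+00,
         1.00000000e+00]])}
```

View pics/w0.png

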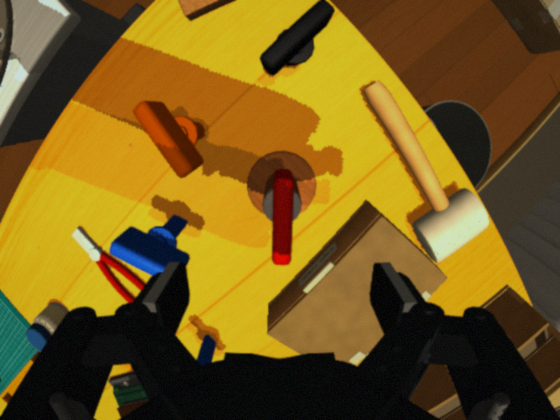

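The wrist view shows the red key at (283,170)-(281,262), nearly along the tool's x axis and midway between the fingers at (170,290) and (390,290). Next I measure it in tool axes.

```bash
cat >> h.py <<'E'
def wcloud(i=None,d=None):
    o=get_obs()
    if i is None: i,d=read_camera("wrist")
    p=camera_params("wrist");K=np.array(p["intrinsics"]);M=np.array(p["mount"])
    v,u=np.mgrid[:420,:560]; x=(u-K[0,2])/K[0,0];y=(v-K[1,2])/K[1,1];r=np.hypot(x,y)+1e-9
    s=np.tan(r)/r; C=np.stack([x*s*d,-y*s*d,-d],-1); C[d==0]=np.nan
    t=C@M[:3,:3].T+M[:3,3]
    return i,t,t@R.from_quat(o['tool_rot'],scalar_first=True).as_matrix().T+o['eef_pos']
E
python3 - <<'E'
from h import *
z=np.load("w.npz");i,t,P=wcloud(z['i'],z['d']);h=cv2.cvtColor(i,cv2.COLOR_RGB2HSV).astype(int)
m=((h[...,0]<8)|(h[...,0]>172))&(h[...,1]>150);m[:,:260]=0;m[:,305:]=0;m[:160]=0;m[270:]=0
q=P[m];print(m.sum(),np.percentile(q,[2,50,98],0).round(4))
f=m&(P[...,2]>np.nanpercentile(q[:,2],95)-.005); a=t[f]; print(len(a),a.mean(0),cv2.minAreaRect((a[:,:2]*1000).astype(np.float32)))
E
```

```text
1754 [[nan nan nan]
 [nan nan nan]
 [nan nan nan]]
1576 [0.00333577 0.00286652 0.06474304] ((0.6986560821533203, 3.518589496612549), (61.868900299072266, 13.892724990844727), 0.4206361472606659)
```

```bash
python3 -m creep '[[1,1,1,-35,0,0,0],[1,0.4,0.5,-35,0,0,0],[1,0,0,-20,0,0,0],[1,0,0,-12,0,0,0],[1,0,0,0,0,0,0]]' 70; python3 -m creep '[[-0.5,0,0,0,0,0,0],[-1,0,0,0,0,0,0],[-1,0,0,0,0,0,0],[-1,0,0,0,0,0,0],[-1,0,0,0,0,0,0]]' 70;  python3 -m creep '[[-1,0,0,0,0,0,0],[-1,0,0,0,0,0,0]]' 70
python3 - <<'E'
from h import *
o=get_obs();print(o['eef_pos'],o['contact_force'],o['torque'],o['gripper_width'],o['grasp_force'])
E
```

```text
t: 2.28
eef_pos: [0.4748, 0.1997, 0.0889]
tool_rot: [-0.0, 0.362, 0.932, -0.0]
contact_force: [-0.0, -0.1, 0.4]
gripper_width: 0.998
grasp_force: 0.0
t: 2.9
eef_pos: [0.4756, 0.1992, 0.0897]
tool_rot: [0.0, 0.363, 0.932, 0.0]
contact_force: [-0.4, -0.3, 5.1]
gripper_width: 0.159
grasp_force: 68.6
t: 3.15
eef_pos: [0.4756, 0.1992, 0.0897]
tool_rot: [0.0, 0.363, 0.932, 0.0]
contact_force: [-0.8, -0.1, 5.6]
gripper_width: 0.156
grasp_force: 68.7
[0.47561139 0.19917899 0.08969461] [-0.84076353 -0.13433292  5.55631512] [-0.14959749  0.20306201 -0.02890105] 0.15638510565275193 68.69046449661255
```

```bash
cat >> h.py <<'E'
yaw=np.radians(-15.6); zs=np.array([-.5*np.cos(yaw),-.5*np.sin(yaw),np.sqrt(.75)]); yp=np.array([-np.sin(yaw),np.cos(yaw),0]); xp=np.cross(yp,zs)
mouth=np.array([.5614,-.1599,.160]); L=.0777
def tgt(h,phi,m=mouth):
    kx=np.cos(phi)*yp-np.sin(phi)*xp
    Rt=np.stack([kx,np.cross(-zs,kx),-zs],1); return m+zs*(L+h),Rt
def delta(h,phi,m=mouth):
    o=get_obs();p,Rt=tgt(h,phi,m); Rc=R.from_quat(o['tool_rot'],scalar_first=True)
    return (p-o['eef_pos'])*1000,(R.from_matrix(Rt)*Rc.inv()).as_rotvec()
def rep(m=mouth):
    o=get_obs();Rm=R.from_quat(o['tool_rot'],scalar_first=True).as_matrix();tip=o['eef_pos']+Rm[:,2]*L-m
    B=np.stack([xp,yp,zs],1); k=Rm[:,0]
    print("t",round(o['t'],2),"tip xyz mm",(B.T@tip*1000).round(1),"phi",round(np.arctan2(-k@xp,k@yp),3),"tilt",np.arccos(-Rm[:,2]@zs).round(3),"F",(B.T@o['contact_force']).round(1),"T",(B.T@o['torque']).round(3),"q",o['q'].round(2),o['gripper_width'].round(3))
E
python3 -m creep '[[-1,0,0,6,0,0,0],[-1,0,0,30,0,0,0],[-1,0,0,50,0,0,0],[-1,0,0,50,0,0,0],[-1,0,0,20,0,0,0]]'
python3 - <<'E'
from h import *
o=get_obs();print(o['eef_pos'],o['contact_force'],o['torque']);p,r=delta(.03,.8);print(p,r,np.linalg.norm(r)); rep()
E
```

```text
t: 3.78
eef_pos: [0.4763, 0.1994, 0.2483]
tool_rot: [0.001, 0.363, 0.932, 0.002]
contact_force: [0.9, -0.3, -2.1]
gripper_width: 0.156
grasp_force: 70.3
[0.47632068 0.19941605 0.24832397] [ 0.93570555 -0.26890946 -2.14814479] [ 0.03576885 -0.03657297 -0.01680513]
[  33.21301983 -344.83471748    4.94696856] [-0.06575291 -0.51786368 -0.2937723 ] 0.599006175068157Traceback (most recent call last):
  File "<stdin>", line 2, in <module>
  File "h.py", line 28, in rep
    print("t",round(o['t'],2),"tip xyz mm",(B.T@tip*1000).round(1),"phi",round(np.arctan2(-k@xp,k@yp),3),"tilt",np.arccos(-Rm[:,2]@zs).round(3),"F",(B.T@o['contact_force']).round(1),"T",(B.T@o['torque']).round(3),"q",o['q'].round(2),o['gripper_width'].round(3))
                                                                                                                                                                                                                                         ^^^^^^^^^^^^^^^^^^^^^^^^
AttributeError: 'float' object has no attribute 'round'
```

```bash
sed -i 's/,o\[.gripper_width.\].round(3)//' h.py
python3 -m creep '[[-1,3.4,-34.5,4,-0.0066,-0.0518,-0.0294],[-1,3.4,-34.5,4,-0.0066,-0.0518,-0.0294],[-1,3.4,-34.5,4,-0.0066,-0.0518,-0.0294],[-1,3.4,-34.5,4,-0.0066,-0.0518,-0.0294],[-1,3.4,-34.5,4,-0.0066,-0.0518,-0.0294]]' >/dev/null
python3 -m creep '[[-1,3.4,-34.5,-3,-0.0066,-0.0518,-0.0294],[-1,3.4,-34.5,-3,-0.0066,-0.0518,-0.0294],[-1,3.4,-34.5,-3,-0.0066,-0.0518,-0.0294],[-1,3.4,-34.5,-3,-0.0066,-0.0518,-0.0294],[-1,3.4,-34.5,-3,-0.0066,-0.0518,-0.0294]]'
python3 -m creep '[[-1,0,0,0,0,0,0],[-1,0,0,0,0,0,0]]' >/dev/null
python3 - <<'E'
from h import *
rep();p,r=delta(.015,.8);print(p,r)
i,P=cloud("scene");s=cv2.resize(i[150:270,310:430],(400,400),interpolation=cv2.INTER_CUBIC)
w,t,W=wcloud();np.savez("w2",w=w,t=t,W=W)
w=cv2.resize(w[100:310,180:390],(400,400),interpolation=cv2.INTER_CUBIC)
cv2.imwrite("pics/c2.png",np.hstack([s,w])[...,::-1])
E
```

```text
t: 5.03
eef_pos: [0.5086, -0.1471, 0.25]
tool_rot: [0.25, 0.482, 0.837, 0.062]
contact_force: [0.4, 1.1, -2.7]
gripper_width: 0.15
grasp_force: 70.2
t 5.28 tip xyz mm [-2.2 -0.3 27.5] phi 0.8 tilt 0.005 F [-1.  -0.2 -0.5] T [ 0.053  0.757 -0.028] q [-0.45 -0.05  0.55  2.29  0.29  0.4   0.4 ]
[ 7.63913337 -1.95774228 -9.88618169] [ 0.00086631 -0.00465599  0.00082523]
```

View pics/c2.png

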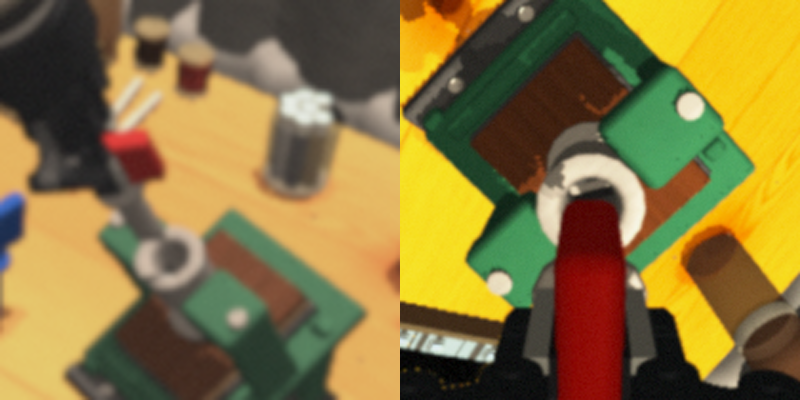

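Scene: the tip sits just above the collar mouth (left crop, 165,255). Wrist: the collar ring is centred at about (590,203) in the crop, partly behind the red plate.

Run:
```python
from h import *
z=np.load("w2.npz");w,t,W=z['w'],z['t'],z['W'];h=cv2.cvtColor(w,cv2.COLOR_RGB2HSV).astype(int)
v,u=np.mgrid[:420,:560]
B=np.stack([xp,yp,zs],1);C=(W-mouth)@B*1000
m=(u>245)&(u<325)&(v>170)&(v<240)&(h[...,1]<75)&(np.linalg.norm(C,axis=-1)<32)
c=C[m];print(m.sum(),np.histogram(c[:,2],np.arange(-20,12,2)))
f=c[(c[:,2]>np.percentile(c[:,2],90)-6)]
r=np.hypot(*f[:,:2].T);print(np.percentile(f,[2,50,98],0).round(1))
# circle fit of the face annulus: hull of points
hull=cv2.convexHull(f[:,:2].astype(np.float32))[:,0]
print(hull.round(1).tolist())
k=((h[...,0]<8)|(h[...,0]>172))&(h[...,1]>150)&(u>245)&(u<305)&(v>195)&(v<320);a=t[k]*1000;a=a[np.isfinite(a).all(1)]
print("key in tool",np.percentile(a,[2,50,98],0).round(1));a=a[a[:,2]<np.percentile(a[:,2],5)+5];print(cv2.minAreaRect(a[:,:2].astype(np.float32)))
```

```text
1441 (array([ 22,  23,  17,  14,  13,   2,  27,  28,  61, 727, 416,   2,   0,
         0,   0]), array([-20, -18, -16, -14, -12, -10,  -8,  -6,  -4,  -2,   0,   2,   4,
         6,   8,  10]))
[[-21.5 -19.7  -3.8]
 [ -8.1   8.2  -0.3]
 [ 19.8  21.7   1.1]]
[[21.899999618530273, 2.799999952316284], [21.0, 8.100000381469727], [19.700000762939453, 10.399999618530273], [16.5, 15.600000381469727], [15.399999618530273, 16.600000381469727], [10.600000381469727, 19.899999618530273], [4.5, 22.200000762939453], [2.5999999046325684, 22.899999618530273], [1.0, 23.399999618530273], [-5.199999809265137, 22.700000762939453], [-6.900000095367432, 22.200000762939453], [-8.600000381469727, 21.600000381469727], [-10.800000190734863, 20.399999618530273], [-12.899999618530273, 19.200000762939453], [-14.199999809265137, 18.299999237060547], [-16.299999237060547, 16.100000381469727], [-19.0, 13.199999809265137], [-20.0, 12.0], [-21.600000381469727, 8.100000381469727], [-22.200000762939453, 6.5], [-22.700000762939453, 4.900000095367432], [-22.5, -2.0], [-21.200000762939453, -6.699999809265137], [-19.700000762939453, -10.199999809265137], [-17.799999237060547, -13.5], [-17.100000381469727, -14.300000190734863], [-15.300000190734863, -16.100000381469727], [-14.699999809265137, -16.700000762939453], [-13.699999809265137, -17.600000381469727], [-11.100000381469727, -19.299999237060547], [-6.5, -21.600000381469727], [1.0, -22.200000762939453], [21.399999618530273, -0.0], [21.600000381469727, 0.800000011920929]]
key in tool [[ -2.9  -5.7 -37.8]
 [ 20.7   0.8 -36.1]
 [ 32.6   7.4  -3.6]]
((13.642535209655762, 0.9406771659851074), (38.55156707763672, 14.178849220275879), 0.7620829343795776)
```

```bash
python3 -m creep '[[-1,7,-2,-10,0,-0.005,0],[-1,6,-1.5,-9.5,0,0,0],[-1,0,0,0,0,0,0]]' >/dev/null
python3 -c "from h import *;rep();print(delta(0,.8))"
```

```text
t 5.75 tip xyz mm [0.  0.3 3.4] phi 0.801 tilt 0.001 F [-1.   0.3 -1.7] T [-0.038  0.759  0.005] q [-0.45  0.02  0.58  2.29  0.2   0.33  0.49]
(array([ 1.53747717, -0.88366184, -2.98759472]), array([ 0.00159105, -0.00037591, -0.00023673]))
```

```bash
python3 -m creep '[[-1,2,-0.5,-3.5,0,0,0],[-1,2,-0.5,-3.5,0,0,0],[-1,2,-0.5,-3.5,0,0,0]]' >/dev/null
python3 -c "from h import *;rep()"
```

```text
t 6.12 tip xyz mm [ 0.8 -0.2 -8.5] phi 0.799 tilt 0.002 F [-0.7 -0.1 -2.1] T [ 0.002  0.792 -0.025] q [-0.44  0.05  0.59  2.29  0.14  0.29  0.55]
```

```bash
python3 -m creep '[[-1,1.5,-0.4,-3.9,0,0,0],[-1,1.9,-0.5,-3.5,0,0,0],[-1,1.9,-0.5,-3.5,0,0,0]]' >/dev/null
python3 -c "from h import *;rep()"
```

```text
t 6.5 tip xyz mm [ -0.1  -0.3 -20.8] phi 0.799 tilt 0.002 F [-1.2  0.6 -1.8] T [0.016 0.743 0.018] q [-0.41  0.09  0.57  2.29  0.07  0.26  0.61]
```

```bash
python3 -m creep '[[-1,1.9,-0.5,-3.5,0,0,0],[-1,1,-0.3,-1.7,0,0,0],[-1,0.5,-0.1,-0.9,0,0,0]]' >/dev/null
python3 -c "from h import *;rep()"
```

```text
t 6.88 tip xyz mm [  0.3  -0.3 -26.7] phi 0.798 tilt 0.002 F [-5.1  0.1 40. ] T [-0.072  2.111 -0.05 ] q [-0.39  0.11  0.55  2.29  0.03  0.24  0.64]
```

```bash
python3 -m creep '[[-1,-0.4,0.1,0.7,0,0,0],[-1,0,0,0,0,0,0]]' >/dev/null
python3 -c "from h import *;rep();print('cw rotvec .1:',-.1*zs)"
```

```text
t 7.12 tip xyz mm [  0.   -0.2 -26.2] phi 0.799 tilt 0.002 F [-3.  -0.2 15.7] T [ 0.028  1.346 -0.007] q [-0.39  0.1   0.56  2.29  0.04  0.24  0.64]
cw rotvec .1: [ 0.04815813 -0.01344599 -0.08660254]
```

```bash
r(){ python3 -c "from h import *;rep()"; }
python3 -m creep '[[-1,-0.1,0,0.2,0.029,-0.008,-0.052],[-1,0,0,0,0.029,-0.008,-0.052]]' >/dev/null;r
python3 -m creep '[[-1,0,0,0,0.029,-0.008,-0.052],[-1,0,0,0,0.029,-0.008,-0.052]]' >/dev/null;r
```

```text
t 7.38 tip xyz mm [  0.4  -0.2 -26.1] phi 0.677 tilt 0.002 F [-2.8  0.4 11.4] T [0.007 1.009 0.037] q [-0.42  0.1   0.58  2.29  0.02  0.24  0.53]
t 7.62 tip xyz mm [  0.8  -0.1 -26.1] phi 0.557 tilt 0.002 F [-0.8  0.2 10.9] T [0.009 0.897 0.054] q [-0.44  0.11  0.61  2.29  0.01  0.24  0.43]
```

```bash
r(){ python3 -c "from h import *;rep()"; }
python3 -m creep '[[-1,-0.3,0.1,-0.2,0.029,-0.008,-0.052],[-1,0,0,0,0.029,-0.008,-0.052]]' >/dev/null;r
python3 -m creep '[[-1,0,0,0,0.029,-0.008,-0.052],[-1,0,0,0,0.029,-0.008,-0.052]]' >/dev/null;r
```

```text
t 7.88 tip xyz mm [  0.9  -0.1 -26.1] phi 0.437 tilt 0.003 F [-0.1  0.3  9. ] T [0.001 0.64  0.07 ] q [-0.47  0.11  0.64  2.29 -0.01  0.24  0.33]
t 8.12 tip xyz mm [  0.9  -0.  -26.1] phi 0.316 tilt 0.002 F [-0.9  0.6  8.6] T [0.021 0.585 0.056] q [-0.5   0.11  0.67  2.29 -0.03  0.24  0.23]
```

```bash
r(){ python3 -c "from h import *;rep()"; }
python3 -m creep '[[-1,-0.3,0.1,-0.2,0.029,-0.008,-0.052],[-1,0,0,0,0.029,-0.008,-0.052]]' >/dev/null;r
python3 -m creep '[[-1,0,0,0,0.029,-0.008,-0.052],[-1,0,0,0,0.029,-0.008,-0.052]]' >/dev/null;r
```

```text
t 8.38 tip xyz mm [  0.8   0.  -26.1] phi 0.196 tilt 0.003 F [-0.8 -0.1  7.6] T [0.042 0.464 0.036] q [-0.52  0.11  0.7   2.29 -0.05  0.24  0.13]
t 8.62 tip xyz mm [  0.8   0.  -26.2] phi 0.076 tilt 0.002 F [ 0.5 -0.6  5.9] T [0.089 0.472 0.052] q [-0.55  0.11  0.73  2.29 -0.07  0.24  0.03]
```

```bash
r(){ python3 -c "from h import *;rep()"; }
python3 -m creep '[[-1,-0.1,0,-0.2,0.029,-0.008,-0.052],[-1,0,0,0,0.029,-0.008,-0.052]]' >/dev/null;r
python3 -m creep '[[-1,0,0,0,0.029,-0.008,-0.052],[-1,0,0,0,0.029,-0.008,-0.052]]' >/dev/null;r
```

```text
t 8.88 tip xyz mm [  0.8   0.  -26.3] phi -0.044 tilt 0.002 F [0.7 0.6 5. ] T [0.018 0.31  0.002] q [-0.57  0.11  0.76  2.29 -0.1   0.24 -0.07]
t 9.12 tip xyz mm [  0.7   0.1 -26.4] phi -0.164 tilt 0.002 F [-0.2  0.3  3.3] T [0.025 0.286 0.041] q [-0.6   0.12  0.79  2.3  -0.12  0.24 -0.16]
```

```bash
r(){ python3 -c "from h import *;rep()"; }
python3 -m creep '[[-1,0.1,0,-0.3,0,0,0],[-1,0,0,0,0,0,0]]' >/dev/null;r
python3 -m creep '[[-1,0,0,0,0.029,-0.008,-0.052],[-1,0,0,0,0.029,-0.008,-0.052]]' >/dev/null;r
```

```text
t 9.38 tip xyz mm [  0.5   0.1 -26.7] phi -0.16 tilt 0.002 F [1.7 0.9 5.1] T [0.047 0.133 0.073] q [-0.6   0.12  0.79  2.3  -0.12  0.24 -0.16]
t 9.62 tip xyz mm [  0.6   0.  -26.7] phi -0.283 tilt 0.002 F [1.2 0.  2.4] T [ 0.066 -0.035  0.027] q [-0.62  0.12  0.82  2.3  -0.15  0.24 -0.25]
```

```bash
r(){ python3 -c "from h import *;rep()"; }
python3 -m creep '[[-1,0.2,0,-0.4,0,0,0],[-1,0,0,0,0,0,0]]' >/dev/null;r
python3 -m creep '[[-1,0,0,0,0.029,-0.008,-0.052],[-1,0,0,0,0.029,-0.008,-0.052]]' >/dev/null;r
```

```text
t 9.88 tip xyz mm [ -1.2  -0.2 -27.5] phi -0.28 tilt 0.001 F [ 0.4 -0.3 -0.9] T [-0.026  0.272  0.039] q [-0.62  0.12  0.82  2.3  -0.15  0.24 -0.25]
t 10.12 tip xyz mm [ -1.9  -0.2 -27.6] phi -0.403 tilt 0.002 F [-1.3  0.4 -1.3] T [-0.006  0.628  0.037] q [-0.65  0.13  0.85  2.3  -0.18  0.24 -0.34]
```

```bash
r(){ python3 -c "from h import *;rep()"; }
python3 -m creep '[[-1,1.3,-0.4,-0.5,0,0,0],[-1,0.5,-0.1,-0.9,0,0,0],[-1,0,0,0,0,0,0]]' >/dev/null;r
```

```text
t 10.5 tip xyz mm [ -0.8  -0.1 -29.7] phi -0.401 tilt 0.002 F [-0.5 -0.2 -2.3] T [0.011 0.734 0.003] q [-0.63  0.13  0.83  2.3  -0.2   0.24 -0.32]
```

Dropping freely (−29.7 mm, no resistance). I keep going down towards −40.

```bash
r(){ python3 -c "from h import *;rep()"; }
python3 -m creep '[[-1,1.4,-0.4,-2.3,0,0,0],[-1,1.2,-0.3,-2.2,0,0,0],[-1,0,0,0,0,0,0]]' >/dev/null;r
```

```text
t 10.88 tip xyz mm [ -0.6  -0.2 -35. ] phi -0.402 tilt 0.002 F [-1.1  0.2 -2.2] T [ 0.04   0.696 -0.064] q [-0.59  0.15  0.79  2.29 -0.24  0.23 -0.29]
```

```bash
r(){ python3 -c "from h import *;rep()"; }
python3 -m creep '[[-1,1,-0.3,-1.7,0,0,0],[-1,0.5,-0.1,-0.9,0,0,0],[-1,0,0,0,0,0,0]]' >/dev/null;r
```

```text
t 11.25 tip xyz mm [ -0.3  -0.1 -37.9] phi -0.402 tilt 0.002 F [-1.   0.3 -1.7] T [ 0.042  0.716 -0.031] q [-0.57  0.16  0.77  2.29 -0.26  0.22 -0.27]
```

```bash
r(){ python3 -c "from h import *;rep()"; }
python3 -m creep '[[-1,0.7,-0.2,-1.3,0,0,0],[-1,0,0,0,0,0,0]]' >/dev/null;r
python3 -m creep '[[-1,0.4,-0.1,-0.7,0,0,0],[-1,0,0,0,0,0,0]]' >/dev/null;r
```

```text
t 11.5 tip xyz mm [ -0.4  -0.  -39.4] phi -0.402 tilt 0.002 F [-0.3  0.1 -0.9] T [-0.037  0.79  -0.026] q [-0.56  0.16  0.76  2.29 -0.27  0.22 -0.26]
t 11.75 tip xyz mm [ -0.2  -0.  -39.9] phi -0.403 tilt 0.002 F [-1.5  0.7  9.3] T [-0.104  1.028 -0.007] q [-0.55  0.16  0.76  2.29 -0.27  0.22 -0.26]
```

```bash
cat >> h.py <<'E'
def tz(n=5):
    a=[]
    for _ in range(n): a.append(get_obs()['torque']@zs); read_camera("wrist")
    rep(); print("   Tz mean",np.mean(a).round(4),"sd",np.std(a).round(3))
E
r(){ python3 -c "from h import *;tz()"; }
python3 -m creep '[[-1,0,0,0.2,0,0,0],[-1,0,0,0,0,0,0]]' >/dev/null;r
python3 -m creep '[[-1,0,0,0,0.029,-0.008,-0.052],[-1,0,0,0,0.029,-0.008,-0.052]]' >/dev/null;r
python3 -m creep '[[-1,0,0,0,0.029,-0.008,-0.052],[-1,0,0,0,0.029,-0.008,-0.052]]' >/dev/null;r
```

```text
t 12.25 tip xyz mm [ -0.2  -0.  -39.9] phi -0.402 tilt 0.002 F [-2.5 -0.5  7.4] T [-0.089  1.048 -0.038] q [-0.55  0.16  0.76  2.29 -0.27  0.22 -0.26]
   Tz mean -0.0015 sd 0.034
t 12.75 tip xyz mm [  0.1   0.  -39.9] phi -0.522 tilt 0.001 F [-1.3 -0.3  7.6] T [-0.005  0.848  0.021] q [-0.58  0.16  0.79  2.29 -0.31  0.22 -0.34]
   Tz mean 0.0089 sd 0.028
t 13.25 tip xyz mm [  0.1   0.3 -39.9] phi -0.642 tilt 0.002 F [-1.3  0.1  7. ] T [0.106 0.9   0.004] q [-0.6   0.17  0.82  2.29 -0.35  0.22 -0.42]
   Tz mean 0.039 sd 0.052
```

```bash
r(){ python3 -c "from h import *;tz(6)"; }
python3 -m creep '[[-1,0,0,0,0.029,-0.008,-0.052],[-1,0,0,0,0.029,-0.008,-0.052]]' >/dev/null;r
python3 -m creep '[[-1,0,0,0,0.029,-0.008,-0.052],[-1,0,0,0,0.029,-0.008,-0.052]]' >/dev/null;r
```

```text
t 13.8 tip xyz mm [  0.    0.4 -39.9] phi -0.762 tilt 0.002 F [-2.5  0.8  7.5] T [0.275 0.917 0.008] q [-0.63  0.17  0.85  2.29 -0.38  0.23 -0.5 ]
   Tz mean 0.01 sd 0.038
t 14.35 tip xyz mm [  0.1   0.4 -39.9] phi -0.883 tilt 0.002 F [-1.8  0.9  6.7] T [ 0.196  0.875 -0.001] q [-0.65  0.18  0.88  2.29 -0.42  0.23 -0.58]
   Tz mean 0.0202 sd 0.039
```

```bash
r(){ python3 -c "from h import *;tz(6)"; }
python3 -m creep '[[-1,0,0,0,0.029,-0.008,-0.052],[-1,0,0,0,0.029,-0.008,-0.052]]' >/dev/null;r
python3 -m creep '[[-1,0,0,0,0.029,-0.008,-0.052],[-1,0,0,0,0.029,-0.008,-0.052]]' >/dev/null;r
```

```text
t 14.9 tip xyz mm [  0.2   0.4 -39.9] phi -1.003 tilt 0.002 F [-0.9  0.2  7. ] T [ 0.125  0.907 -0.022] q [-0.68  0.18  0.91  2.3  -0.47  0.23 -0.66]
   Tz mean 0.0241 sd 0.04
t 15.45 tip xyz mm [  0.3   0.3 -39.9] phi -1.123 tilt 0.003 F [-1.5  1.   7.4] T [0.108 0.829 0.015] q [-0.7   0.19  0.94  2.3  -0.51  0.23 -0.74]
   Tz mean 0.0139 sd 0.036
```

```bash
r(){ python3 -c "from h import *;tz(6)"; }
python3 -m creep '[[-1,0,0,0,0.019,-0.005,-0.035],[-1,0,0,0,0.019,-0.005,-0.035]]' >/dev/null;r
python3 -m creep '[[-1,0,0,0,0.019,-0.005,-0.035],[-1,0,0,0,0.019,-0.005,-0.035]]' >/dev/null;r
```

```text
t 16.0 tip xyz mm [  0.3   0.2 -39.8] phi -1.203 tilt 0.002 F [-0.6  0.5  9.1] T [0.056 0.83  0.213] q [-0.72  0.2   0.96  2.3  -0.53  0.24 -0.8 ]
   Tz mean 0.2253 sd 0.043
t 16.55 tip xyz mm [  0.3   0.2 -39.8] phi -1.283 tilt 0.002 F [-0.8 -0.2  8.8] T [0.036 0.808 0.23 ] q [-0.74  0.2   0.98  2.3  -0.56  0.24 -0.85]
   Tz mean 0.2636 sd 0.04
```

```bash
r(){ python3 -c "from h import *;tz(6)"; }
python3 -m creep '[[-1,0,0,0,0.0385,-0.0108,-0.0693],[-1,0,0,0,0.0385,-0.0108,-0.0693],[-1,0,0,0,0.0385,-0.0108,-0.0693],[-1,0,0,0,0.0385,-0.0108,-0.0693]]' >/dev/null;r
python3 -m creep '[[-1,0,0,0,0.0385,-0.0108,-0.0693],[-1,0,0,0,0.0385,-0.0108,-0.0693],[-1,0,0,0,0.0385,-0.0108,-0.0693],[-1,0,0,0,0.048,-0.0135,-0.0866]]' >/dev/null;r
```

```text
t 17.35 tip xyz mm [  0.5  -0.1 -39.8] phi -1.603 tilt 0.002 F [-1.3 -0.8  9.3] T [-0.088  0.779  0.222] q [-0.79  0.22  1.06  2.3  -0.68  0.26 -1.05]
   Tz mean 0.2542 sd 0.049
t 18.15 tip xyz mm [  0.6  -0.4 -39.8] phi -1.943 tilt 0.001 F [-1.3 -0.7  9.2] T [-0.305  0.842  0.28 ] q [-0.84  0.25  1.13  2.3  -0.8   0.28 -1.27]
   Tz mean 0.3267 sd 0.08
```

```bash
python3 -m creep '[[-0.3,0,0,0,0,0,0],[0.2,0,0,0,0,0,0],[0.6,0,0,0,0,0,0],[1,0,0,0,0,0,0],[1,0,0,0,0,0,0]]' ; python3 -m creep '[[1,-5,1.3,9,0,0,0],[1,-14,4,25,0,0,0],[1,-24,7,43,0,0,0],[1,-24,7,43,0,0,0],[1,0,0,0,0,0,0]]'
python3 - <<'E'
from h import *
i,P=cloud("scene");s=cv2.resize(i[150:270,310:430],(400,400),interpolation=cv2.INTER_CUBIC)
w,t,W=wcloud();w=cv2.resize(w,(533,400))
cv2.imwrite("pics/c3.png",cv2.resize(np.hstack([s,w]),(796,341))[...,::-1]); rep()
h=cv2.cvtColor(i,cv2.COLOR_RGB2HSV).astype(int)
m=((h[...,0]<7)|(h[...,0]>173))&(h[...,1]>150)&(np.linalg.norm(P-(mouth+zs*.056),axis=-1)<.05)
B=np.stack([xp,yp,zs],1);C=(P[m]-mouth)@B*1000;print(m.sum(),np.percentile(C,[2,50,98],0).round(1))
E
```

```text
t: 18.77
eef_pos: [0.5432, -0.1548, 0.1926]
tool_rot: [-0.014, 0.916, -0.306, 0.258]
contact_force: [0.4, -0.3, 0.4]
gripper_width: 1.0
grasp_force: 0.0
t: 19.4
eef_pos: [0.5014, -0.1197, 0.2275]
tool_rot: [-0.044, 0.929, -0.299, 0.213]
contact_force: [0.6, -1.2, 0.2]
gripper_width: 1.003
grasp_force: 0.0
t 19.5 tip xyz mm [-33.7  25.7  14.2] phi -1.941 tilt 0.114 F [ 0.7  0.4 -0.2] T [-0.069  0.463 -0.009] q [-0.85 -0.04  0.98  2.29  0.05  0.43 -2.09]
318 [[-38.5 -15.4  42.6]
 [ -8.6  -7.6  64.5]
 [ 13.7   0.4  78.5]]
```

View pics/c3.png

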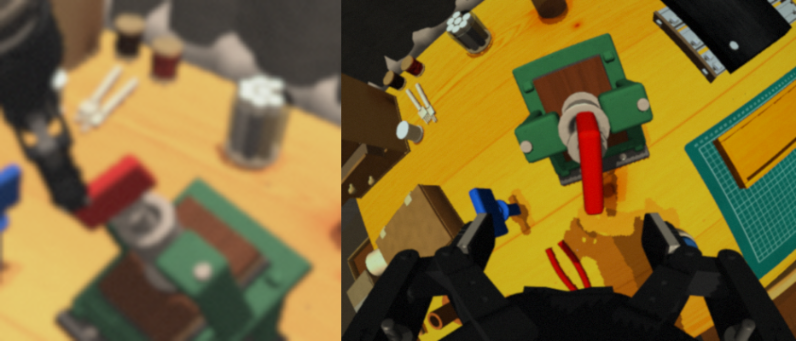

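The key stands in the collar (wrist crop, plate (587,115)-(592,210)); the hand is clear of it. The retreat swerved, so I check how the plate sits.

Run:
```python
from h import *
w,t,P=wcloud()
h=cv2.cvtColor(w,cv2.COLOR_RGB2HSV).astype(int)
m=((h[...,0]<7)|(h[...,0]>173))&(h[...,1]>150)&(np.linalg.norm(P-(mouth+zs*.056),axis=-1)<.055)
B=np.stack([xp,yp,zs],1);C=(P[m]-mouth)@B*1000;print(m.sum(),np.percentile(C,[2,50,98],0).round(1))
f=C[C[:,2]>np.percentile(C[:,2],60)-4];print(len(f),cv2.minAreaRect(f[:,:2].astype(np.float32)))
A=np.c_[f[:,:2],np.ones(len(f))];print("top plane",np.linalg.lstsq(A,f[:,2],rcond=None)[0])
for n in("scene",):
  i,P=cloud(n)
  for g,lo,hi in(("pliers",(.35,-.10),(.50,.06)),):pass
```

```text
3207 [[-39.4 -11.7  45.8]
 [ -1.4  -1.3  74.4]
 [ 21.   11.5  78.8]]
2486 ((-11.595151901245117, 0.9553928375244141), (13.639993667602539, 61.33511734008789), 74.47032928466797)
top plane [ 9.70661675e-02 -2.84856347e-02  7.58370666e+01]
```

```bash
python3 -c "from station import *;print(hand_in())"
```

```text
the job is handed in; nothing more can be done
None
```

I handed the job in, and the station gave no verdict. By the last images and torque readings, the key stands fully home in the collar, leaning about 0.1 rad with its tip about 40 mm deep, and turned roughly 40–45° past touch (about 3.4–3.9 mm on the pad). I moved nothing else on the desk on purpose, but did not measure the glue pot or pliers afterwards.

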